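# Seat the keyed ejector disc of a vegetable machine

### The job

The white ejector disc on the vegetable machine sits too high on its shaft because its notch is not over the locating pin. Push its raised vanes round with a fingertip until the notch is over the pin, then press its hub down until the disc is fully home on the pin. Do not lift the disc, leave everything else where it stands, and let go when you are done.

Things in the scene. Friction and masses are not known exactly. Their poses are not given: they have to be found in the camera images.
- machine: Drive base of a vegetable machine, lid off: fixed metal box 280 mm (its x) by 340 mm (its y), deck 110 mm above the table. Origin under its centre, on the table; the upright drive axis of the white disc passes through it. On the deck, at the disc's rim on the machine's +x side, a dark steel holder (26 mm square, 17 mm high, inner face 98 mm from the axis) carries the locating pin.
- pin (a point): point on top of the dark steel locating pin, 84 mm from the drive axis, 122 mm above the table. The pin is a round bar, 10 mm thick, lying radially just above the deck; it points from its holder in towards the axis and ends 78 mm from it, so its inner end is below the disc's rim while its outer end and the holder show beyond the rim.
- notch (a point): middle of the one notch in the rim of the white disc, level with the flat upper face, 84 mm from the axis. The disc is 180 mm across, 8 mm thick, on the drive shaft. The notch is 15 mm wide, cut from the rim in to 77 mm from the axis, and takes the pin. The flat upper face is 132 mm above the table when raised, 122 mm when fully home (then flush with the pin's top).
- hub_top (a point): centre of the flat top of the disc's round hub (40 mm across, standing 14 mm above the disc's flat face), on the drive axis; the place to press. 146 mm above the table with the disc raised, 136 mm when fully home.
- vane_left (a point): middle of the top edge of one of two straight upright vanes on the disc: 8 mm thick, 18 mm high above the disc's flat face, running radially from 20 to 82 mm from the axis; this point is 52 mm from the axis, 90 degrees counter-clockwise (from above) from the notch. A fingertip can push on its flat sides to turn the disc.
- vane_right (a point): the same point of the other vane, 90 degrees clockwise from the notch
- ejector (a joint): turn of the disc about the drive axis, rad, counter-clockwise from above positive; the notch is over the pin at 0 and at 2 pi (6.283). While raised it turns freely both ways past the pin, with light friction (0.12 N m: 2 to 3 N at a vane), and stays where it is left.
- spindle (a joint): how far the disc is pushed down its shaft, m: 0 raised (start), 0.010 fully home; negative is lifted. A tight fit: about 4 to 6 N downwards moves it and it stays where it is left. With the notch off the pin the rim lands on the pin after 2 mm and goes no further.
- hub_nut: round black plastic hub nut, 44 mm across and 26 mm high, standing loose on the machine's deck, near the corner to the left (-x, +y in the machine's frame); origin at the centre of its underside; a bystander
- cutter_ring: thin steel ring cutter, 44 mm across and 25 mm high, standing loose on the machine's deck near the opposite corner; origin at the centre of its underside; a bystander
- cutting_disc: spare grey metal cutting disc, 130 mm across, 5 mm thick, with a grey hub to 27 mm height, lying on the table; origin at the centre of its underside; a bystander
- spice_jar: closed jar, 52 mm across and 100 mm high, on the table; origin at the centre of its underside; a bystander
- steel_bowl: open steel bowl, 110 mm across and 50 mm high, on the table; origin at the centre of its underside; a bystander
- spatula: spatula with black handle, 280 mm long, lying on the table; origin at its middle, underside; a bystander
- measure_cup: steel mug, 72 mm across and 75 mm high, on the table; origin at the centre of its underside; a bystander

How it is judged:
By the outcome, as a careful person would: the job done as asked, in the order asked, and still so for the second after the job is handed in, with the robot touching nothing.
It also fails if it takes over 51 s, if anything falls off the work surface, if the arm or the gripper's body presses on something with over 40 N, if the wrist force passes 120 N, or if a joint passes its speed limit or range.

### The arm

A 7-joint arm with a two-finger parallel gripper is mounted at the origin on the work surface. World frame = base frame: x ahead of the robot, y to its left, z up, the work surface at z = 0. Lengths are in m, angles in rad, forces in N, time in s.
With the tool pointing down it reaches from about 0.425 to 0.875 m from the base axis. Payload 4.7 kg.
Tool frame: the origin (TCP) lies on the centre line of the jaws, within the pads' length; the fingertips stand ahead of it and the grasp point (between the pads) lies 8 mm behind it (ctrl.finger_overhang is the x of the fingertips in the tool frame, in m); x points along the fingers, z is the direction in which the jaws open and shut, and the axes are right-handed (so a half turn about x gives the same grasp; the last joint's range is limited). The gripper opens to 87 mm and grips with 3 to 60 N. Pads are 19 mm wide; open, the fingers measure 117 mm over their backs; the gripper's body (75 mm by 190 mm) begins 51 mm behind the grasp point.
Start: joints at [1.118, 0.321, -0.07, 1.45, 0.023, 1.371, -0.057], TCP at [0.293, -0.58, 0.234] pointing down, gripper open.
Joint ranges: [-2.86, 2.86], [-0.3, 2.09], [-1.38, 1.24], [0.06, 2.45], [-1.56, 4.7], [0.09, 2.05], [-2.69, 2.69]. Speed limits (rad/s): [2.57, 2.57, 3.14, 3.14, 3.14, 3.14, 3.14].

### API

Orientations are given as a rotation vector (axis times angle).
In Python, from bench import readout, viewer, job, nets, ctrl gives the robot as it stands.
- The arm moves only by the shell command python3 -m creep 'ROWS' [FORCE]. ROWS is JSON, a list of rows, each an object with "linear": the shift along the tool's x, y, z in m, a list of three; "twist": the turn, a rotation vector about the tool's x, y, z in degrees, a list of three; "fingers": the gripper's target within -1 to 1 (shut at 1, half-way at 0, fully open at -1). A call has 1 to 8 rows; each row is the pose to reach, as a shift and turn from the pose commanded when the call began, along the tool's axes at that moment; what a row does not reach only later rows make up. A row lasts 1/12 s, in which the tool goes at most 41.7 mm and 7.16 degrees, less where a joint would pass 70% of its speed; a pose out of reach is approached as far as the arm can. A call with a gripper value outside its range is refused whole. The fingers move at their own pace and stop on an object; FORCE is the grip in N (left out, the last holds). Time passes only in rows, so rows that repeat a pose let the fingers close. It gives the time, the measured TCP pose, the force and the opening at its end, in the units of the state.
- readout.get_state(): the state, without advancing time (a new reading comes with each control period).
- viewer.get_image(name): name is "scene" or "top" or "wrist"; returns (picture, depth): 480x640x3 uint8, red, green, blue; 480x640 float32, m along the optical axis (not along the pixel's ray), 0 where there is no reading.
- viewer.camera_params(name): a dict with "K" (3x3 intrinsics, pixels), "cam_to_world" (4x4, takes a point from camera to world coordinates). Camera axes: x right, y down, z forward; pixel columns grow to the right and rows downward; lengths in m; the calibration is good to about 2 mm. A picture is of the moment at which its call begins: read the wrist's pose just before it. camera_params takes no time and is no camera call; for the wrist camera it gives the pose at the moment of the call.
- job.close_job(): hands the job in, once; it reports no verdict.
Trained networks look in the newest picture that a camera, given by its name, has taken for a name from the list of things; names that differ only in an ending like _2 or _b are one class to them, and where a whole thing is asked for, a point or a joint stands for the part that bears it (a point fixed in the world has none). Each returns a list of dicts, best first, with "conf" (0 to 1); they miss things now and then, are a little off and sometimes report something else, mostly with a low value. They report only what shows in the picture. A call takes as long as a camera call.
- nets.boxes_of(camera, label): "centre" ([x, y, z] in m, in world coordinates, good to about 4 mm: the middle of the surface that is visible of it).
- nets.place_of(camera, label): "centre" ([x, y, z] in m, in world coordinates, good to about 4 mm: a listed point, or the origin of a listed thing).
The state is a dict: "time": time; "joint_positions": joint angles; "qd": joint speeds; "joint_torque": joint torques, N m; "position": TCP position; "tool_rot": TCP orientation; "ft_force": force on the tool from outside, world axes, zero at the start; "torque": the same for the moment, N m; "grip_width": opening from 0.0 (shut) to 1.0 (fully open).
Only numpy, scipy, OpenCV 4.12 (cv2) and the standard library are available. Lean on these libraries where they do the work, as an engineer would, in place of code of your own. Each camera call takes 0.05 s, during which the arm holds its last target.

## Working session

There is one attempt and no reset: what is moved stays moved. The work goes in short steps, Python scripts to look and compute and a shell command to move; the robot and the scene stay as the last step left them, time stands still between calls to the robot, and variables do not carry over. Pictures are saved under pics/ and viewed, and the job is handed in when it is done.

```bash
mkdir -p pics; ls; cat > h.py <<'E'
import numpy as np,cv2
from scipy.spatial.transform import Rotation as R
from bench import readout,viewer,job,nets,ctrl
def snap(cam,fn):
    p=viewer.camera_params(cam); im,d=viewer.get_image(cam)
    cv2.imwrite('pics/'+fn,im[:,:,::-1]); return im,d,p
def world(p,d,u,v):
    K=np.array(p['K']);z=d[v,u];T=np.array(p['cam_to_world'])
    return (T@np.array([(u-K[0,2])/K[0,0]*z,(v-K[1,2])/K[1,1]*z,z,1]))[:3]
def proj(p,X):
    K=np.array(p['K']);T=np.linalg.inv(p['cam_to_world']);c=T@np.append(X,1);q=K@c[:3];return q[:2]/q[2]
E
python3 - <<'E'
from h import *
s=readout.get_state();print(s['time'],s['position'],s['tool_rot'],s['ft_force'],s['grip_width'],ctrl.finger_overhang)
print(R.from_rotvec(s['tool_rot']).as_matrix().round(3))
snap('top','t0.png');
for l in ['machine','pin','notch','hub_top','vane_left','vane_right']:
    print(l,[(np.round(r['centre'],3).tolist(),round(r['conf'],2)) for r in nets.place_of('top',l)[:2]])
snap('scene','s0.png')
for l in ['machine','pin','notch','hub_top','vane_left','vane_right']:
    print(l,[(np.round(r['centre'],3).tolist(),round(r['conf'],2)) for r in nets.place_of('scene',l)[:2]])
print(readout.get_state()['time'])
E
```

```text
pics
0.0 [ 0.29225361 -0.57999328  0.23244391] [ 0.85978466  1.3963302  -0.85824766] [ 0.37030017 -0.18052484 -0.38305216] 1.0023215226015731 0.011
[[-0.001  0.893  0.45 ]
 [ 0.002  0.45  -0.893]
 [-1.    -0.    -0.002]]
machine [([0.586, 0.079, 0.005], 0.78)]
pin [([0.652, 0.028, 0.123], 0.65), ([0.584, 0.078, 0.147], 0.37)]
notch [([0.59, 0.159, 0.134], 0.77)]
hub_top [([0.584, 0.076, 0.145], 0.81)]
vane_left [([0.654, 0.028, 0.122], 0.75), ([0.534, 0.08, 0.147], 0.63)]
vane_right [([0.64, 0.076, 0.147], 0.94), ([0.569, 0.254, 0.11], 0.54)]
machine [([0.588, 0.08, -0.001], 0.69), ([0.351, -0.384, 0.003], 0.49)]
pin [([0.657, 0.03, 0.124], 0.7), ([0.585, 0.079, 0.149], 0.52)]
notch [([0.592, 0.159, 0.132], 0.92)]
hub_top [([0.589, 0.079, 0.148], 0.71)]
vane_left [([0.533, 0.075, 0.153], 0.71)]
vane_right [([0.638, 0.072, 0.152], 0.66)]
0.7
```

View pics/t0.png

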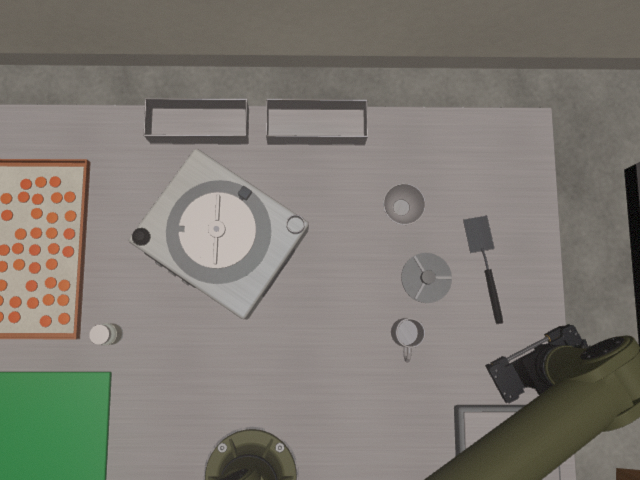

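View pics/s0.png

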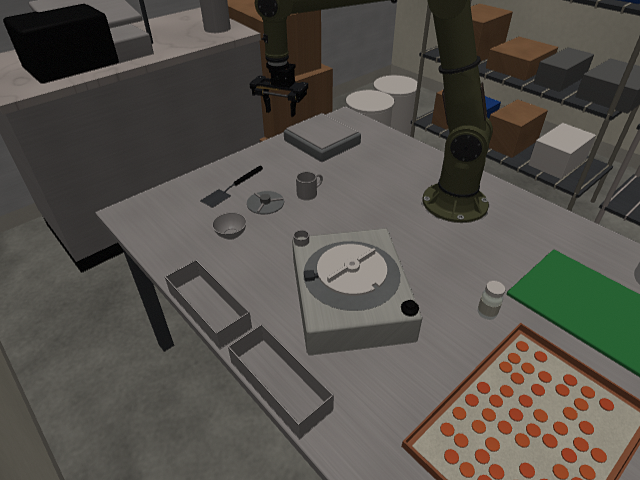

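The top view shows the machine centre near (217,229), the pin and holder at (245,193) and the notch at (182,229). The vanes lie roughly along world x, so the disc needs about 122° clockwise. I'll move over the machine for a closer look with the wrist camera.

```bash
python3 -m creep '[{"linear":[-0.02,0.025,-0.02],"twist":[0,0,0],"fingers":-1},{"linear":[-0.04,0.05,-0.04],"twist":[0,0,0],"fingers":-1},{"linear":[-0.06,0.075,-0.06],"twist":[0,0,0],"fingers":-1},{"linear":[-0.07,0.1,-0.08],"twist":[0,0,0],"fingers":-1},{"linear":[-0.07,0.125,-0.1],"twist":[0,0,0],"fingers":-1},{"linear":[-0.07,0.15,-0.12],"twist":[0,0,0],"fingers":-1},{"linear":[-0.07,0.175,-0.14],"twist":[0,0,0],"fingers":-1},{"linear":[-0.07,0.2,-0.16],"twist":[0,0,0],"fingers":-1}]'
```

```text
time: 1.37
position: [0.3996, -0.3461, 0.3039]
tool_rot: [0.858, 1.394, -0.859]
ft_force: [0.3, -0.2, -1.1]
grip_width: 1.0
```

```bash
python3 -m creep '[{"linear":[0,0.025,-0.02],"twist":[-5,0,0],"fingers":-1},{"linear":[0,0.05,-0.04],"twist":[-10,0,0],"fingers":-1},{"linear":[0,0.075,-0.06],"twist":[-15,0,0],"fingers":-1},{"linear":[0,0.1,-0.08],"twist":[-20,0,0],"fingers":-1},{"linear":[0,0.125,-0.1],"twist":[-25,0,0],"fingers":-1},{"linear":[0,0.15,-0.12],"twist":[-30,0,0],"fingers":-1},{"linear":[0,0.175,-0.14],"twist":[-35,0,0],"fingers":-1},{"linear":[0,0.2,-0.16],"twist":[-40,0,0],"fingers":-1}]'
python3 - <<'E'
from h import *
s=readout.get_state();M=R.from_rotvec(s['tool_rot']).as_matrix()
print(s['position'],M.round(3),s['joint_positions'])
print('shift',M.T@(np.array([.586,.078,.30])-s['position']))
E
```

```text
time: 2.03
position: [0.5061, -0.1132, 0.3039]
tool_rot: [0.315, 1.547, -0.315]
ft_force: [-0.6, -0.4, 1.0]
grip_width: 1.002
[ 0.50609985 -0.11320033  0.30390699] [[ 0.001  0.391  0.92 ]
 [-0.001  0.92  -0.391]
 [-1.    -0.     0.001]] [ 0.64193535  0.03496954 -0.48321378  1.64772057  0.01688529  1.46212081
 -0.24449161]
shift [ 0.00383692  0.20722134 -0.00120867]
```

```bash
python3 -m creep '[{"linear":[0,0.03,0],"twist":[-6,0,0],"fingers":-1},{"linear":[0,0.06,0],"twist":[-12,0,0],"fingers":-1},{"linear":[0,0.09,0],"twist":[-18,0,0],"fingers":-1},{"linear":[0,0.12,0],"twist":[-24,0,0],"fingers":-1},{"linear":[0,0.15,0],"twist":[-30,0,0],"fingers":-1},{"linear":[0,0.175,0],"twist":[-36,0,0],"fingers":-1},{"linear":[0,0.195,-0.001],"twist":[-42,0,0],"fingers":-1},{"linear":[0,0.207,-0.001],"twist":[-48,0,0],"fingers":-1}]'
python3 - <<'E'
from h import *
s=readout.get_state();M=R.from_rotvec(s['tool_rot']).as_matrix()
print(s['position'],M.round(3),s['joint_positions'])
im,d,p=snap('wrist','w0.png'); print(np.array(p['cam_to_world']).round(3))
for l in ['machine','pin','notch','hub_top','vane_left','vane_right']:
    print(l,[(np.round(r['centre'],4).tolist(),round(r['conf'],2)) for r in nets.place_of('wrist',l)[:2]])
E
```

```text
time: 2.7
position: [0.5867, 0.0792, 0.3036]
tool_rot: [-0.344, 1.542, 0.347]
ft_force: [-0.9, -0.2, -0.3]
grip_width: 0.998
[0.58670309 0.07921612 0.30362043] [[ 0.    -0.426  0.905]
 [ 0.002  0.905  0.426]
 [-1.     0.001  0.001]] [ 0.40628336  0.23431657 -0.69779814  1.47202528  0.14884255  1.48885803
  0.15044695]
[[ 0.905  0.413  0.107  0.557]
 [ 0.426 -0.876 -0.225  0.141]
 [ 0.001  0.25  -0.968  0.456]
 [ 0.     0.     0.     1.   ]]
machine [([0.5843, 0.0782, -0.0039], 0.82)]
pin [([0.6569, 0.0311, 0.122], 0.91)]
notch [([0.5877, 0.1608, 0.1312], 0.66)]
hub_top [([0.5862, 0.0829, 0.1456], 0.83)]
vane_left []
vane_right [([0.6375, 0.074, 0.1513], 0.78)]
```

View pics/w0.png

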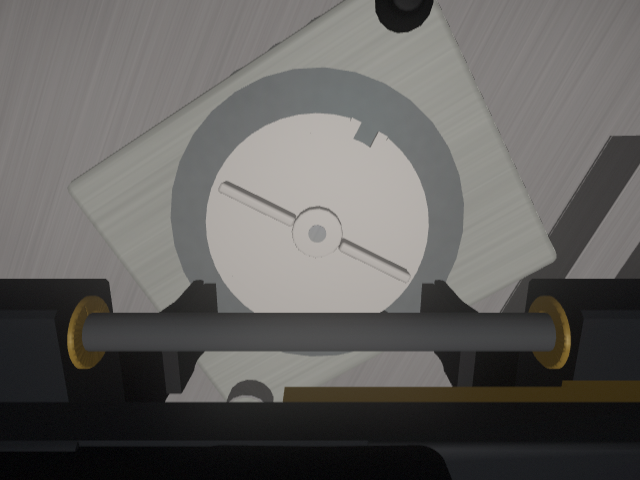

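The wrist view shows the hub at (317,233), the vane ends at (223,187) and (408,277), and the notch at (367,133). Next I'll fit the axis, the disc angle and the machine yaw from rays at the known heights.

```bash
cat >> h.py <<'E'
def ray(p,uv,z):
    K=np.array(p['K']);T=np.array(p['cam_to_world'])
    r=T[:3,:3]@np.linalg.inv(K)@np.array([uv[0],uv[1],1.]);o=T[:3,3];return o+r*(z-o[2])/r[2]
def az(v): return np.degrees(np.arctan2(v[1],v[0]))
E
python3 - <<'E'
from h import *
p=viewer.camera_params('wrist')
H=ray(p,(317,233),.146);n=ray(p,(367,133),.132);a=ray(p,(223,187),.150);b=ray(p,(408,277),.150)
print(H,n,az(n-H),np.hypot(*(n-H)[:2]),'vane',az(b-a),np.linalg.norm(b-a),(a+b)/2)
p=viewer.camera_params('top')
c=[ray(p,u,.11) for u in [(196,151),(307,228),(246,318),(131,238)]]
for i in range(4): e=c[(i+1)%4]-c[i];print(az(e),np.linalg.norm(e))
print('centre',np.mean(c,0),'hub',ray(p,(217,229),.146),'holder',ray(p,(245,192),.127),'notch',ray(p,(182,229),.132))
im=cv2.imread('pics/t0.png')[130:330,110:330]
cv2.imwrite('pics/t0c.png',cv2.resize(im,None,fx=2.9,fy=2.9,interpolation=cv2.INTER_CUBIC))
E
```

```text
[0.58608241 0.07173617 0.146     ] [0.589681   0.15617486 0.132     ] 87.5596588676452 0.08451533475845704 vane -1.9994288828487163 0.15890257576885425 [0.58660374 0.07273513 0.15      ]
-124.96596137191416 0.33103537665382465
146.40153053908458 0.2572672823309605
55.755886059069695 0.33481546052410216
-34.44298135070651 0.2614229997821118
centre [0.57903906 0.07453625 0.11      ] hub [0.58201052 0.07608051 0.146     ] holder [0.67518446 0.01461103 0.127     ] notch [0.584144   0.16028262 0.132     ]
```

View pics/t0c.png

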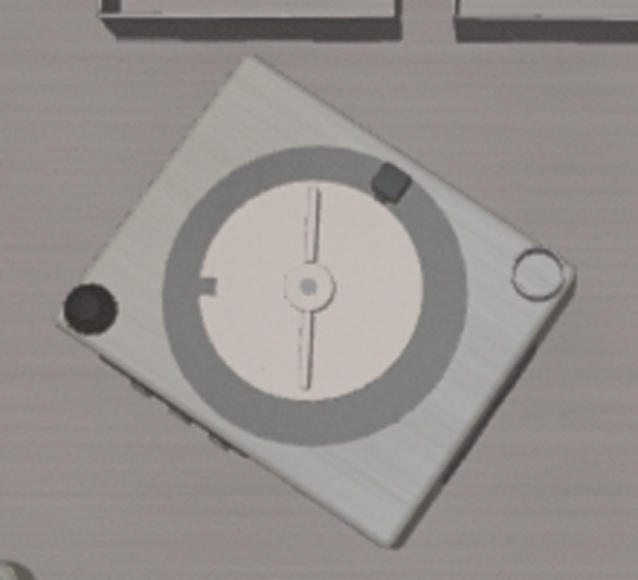

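```bash
python3 - <<'E'
from h import *
im,d,p=snap('wrist','w1.png')
print(world(p,d,300,225),world(p,d,330,225),world(p,d,280,170))
g=np.array([[world(p,d,u,v) for u in range(260,380)] for v in range(180,290)]).reshape(-1,3)
h=g[(abs(g[:,2]-np.median(g[:,2])-.014)<.002)]
print(len(h),h.mean(0),h.min(0),h.max(0))
im,d,p=snap('top','t1.png')
E
```

```text
[0.57145148 0.07208214 0.14612863] [0.59243586 0.08199666 0.14762805] [0.54002702 0.10279539 0.13170871]
2052 [0.58602097 0.07743147 0.14692609] [0.53379446 0.05746857 0.14511406] [0.63721662 0.09649754 0.14906902]
```

```bash
python3 -m creep '[{"linear":[0.03,-0.0035,-0.0025],"twist":[0,0,0],"fingers":-1},{"linear":[0.06,-0.0035,-0.0025],"twist":[0,0,0],"fingers":-1},{"linear":[0.085,-0.0035,-0.0025],"twist":[0,0,0],"fingers":-1},{"linear":[0.105,-0.0035,-0.0025],"twist":[0,0,0],"fingers":-1},{"linear":[0.12,-0.0035,-0.0025],"twist":[0,0,0],"fingers":-1},{"linear":[0.125,-0.0035,-0.0025],"twist":[0,0,0],"fingers":-1},{"linear":[0.125,-0.0035,-0.0025],"twist":[0,0,0],"fingers":-1}]'
python3 - <<'E'
from h import *
snap('wrist','w2.png')
E
```

```text
time: 3.73
position: [0.5848, 0.0708, 0.1773]
tool_rot: [-0.338, 1.547, 0.338]
ft_force: [0.2, 0.1, 0.2]
grip_width: 1.001
```

View pics/w2.png

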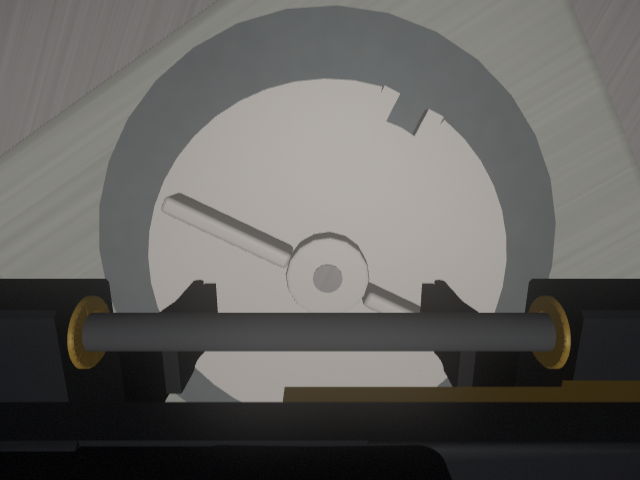

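```bash
python3 - <<'E'
from h import *
s=readout.get_state();p=viewer.camera_params('wrist')
print(s['position'],s['tool_rot'],ray(p,(328,276),.146),proj(p,s['position']), proj(p,s['position']-np.array([0,0,.031])))
print(nets.place_of('wrist','hub_top')[:1],nets.place_of('wrist','notch')[:1])
E
```

```text
[0.58567623 0.07117452 0.17868319] [-0.33811705  1.54451982  0.33786563] [0.58737876 0.07804723 0.146     ] [318.78290225 315.30349378] [318.75032301 288.15156236]
[{'centre': [0.5852, 0.0812, 0.1447], 'conf': 0.82}] [{'centre': [0.5866, 0.1609, 0.1301], 'conf': 0.91}]
```

```bash
python3 -m creep '[{"linear":[0.0,0.005,0.004],"twist":[0,0,0],"fingers":-1},{"linear":[0.01,0.005,0.004],"twist":[0,0,0],"fingers":-1},{"linear":[0.02,0.005,0.004],"twist":[0,0,0],"fingers":-1},{"linear":[0.028,0.005,0.004],"twist":[0,0,0],"fingers":-1},{"linear":[0.028,0.005,0.004],"twist":[0,0,0],"fingers":-1}]'
python3 - <<'E'
from h import *
s=readout.get_state();print(s['position'],s['ft_force'])
snap('wrist','w3.png')
E
```

```text
time: 4.3
position: [0.5856, 0.0774, 0.1478]
tool_rot: [-0.339, 1.548, 0.339]
ft_force: [-0.8, -0.9, -0.5]
grip_width: 1.007
[0.58559649 0.07742506 0.14776266] [-0.76447119 -0.85916257 -0.48367538]
```

View pics/w3.png

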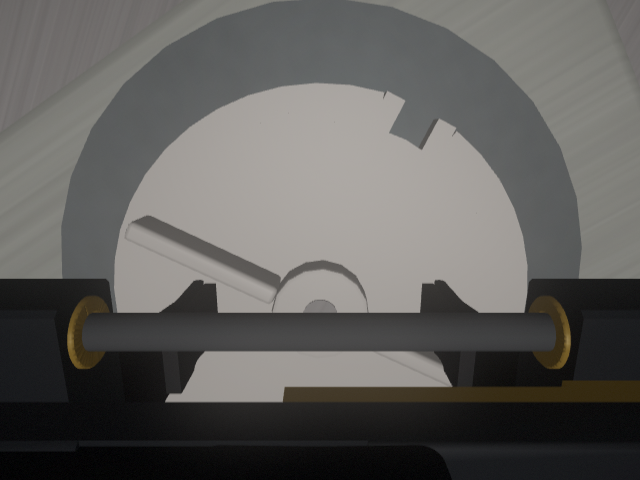

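```bash
python3 -m creep '[{"linear":[0,0,0],"twist":[4,0,0],"fingers":-1},{"linear":[0,0,0],"twist":[8,0,0],"fingers":-1},{"linear":[0,0,0],"twist":[12,0,0],"fingers":-1},{"linear":[0,0,0],"twist":[17,0,0],"fingers":-1},{"linear":[0,0,0],"twist":[22,0,0],"fingers":-1},{"linear":[0,0,0],"twist":[27,0,0],"fingers":-1},{"linear":[0,0,0],"twist":[31,0,0],"fingers":-1},{"linear":[0,0,0],"twist":[35,0,0],"fingers":-1}]'
python3 - <<'E'
from h import *
s=readout.get_state();print(s['position'],s['ft_force'],s['torque'],az(R.from_rotvec(s['tool_rot']).as_matrix()[:,2]))
snap('wrist','w4.png')
E
```

```text
time: 5.02
position: [0.5872, 0.0767, 0.1504]
tool_rot: [0.142, 1.566, -0.145]
ft_force: [0.2, -1.9, -0.4]
grip_width: 1.0
[0.58722379 0.07667554 0.15043722] [ 0.19606669 -1.91461617 -0.44626155] [-0.42010872 -0.00269534  0.13405773] -10.470184921925988
```

View pics/w4.png

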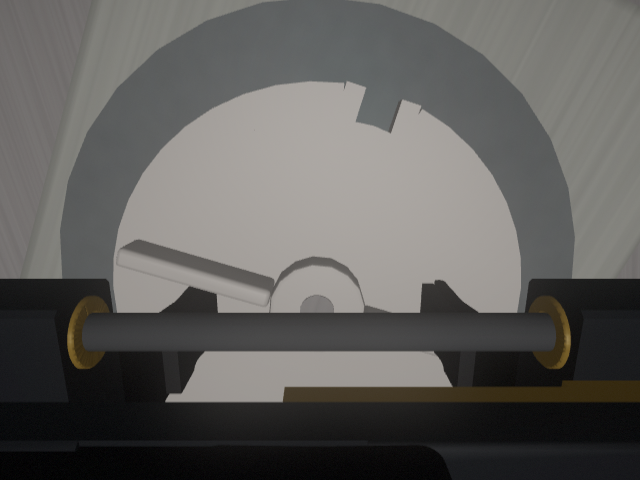

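```bash
python3 - <<'E'
from h import *
p=viewer.camera_params('wrist');s=readout.get_state();A=np.array([.586,.077,0])
for uv in [(374,127),(383,97)]:
    q=ray(p,uv,.132)-A;print(az(q),np.hypot(*q[:2]))
a=ray(p,(129,246),.15);b=ray(p,(270,291),.15);print(az(a-b)-90,az(R.from_rotvec(s['tool_rot']).as_matrix()[:,2]))
print(nets.place_of('wrist','notch')[:1])
E
```

```text
61.74181087209993 0.076890600121935
62.01748499569681 0.08869142726313028
60.3825854231261 -10.65669073717651
[]
```

```bash
python3 -m creep '[{"linear":[0,0,0],"twist":[6,0,0],"fingers":-1},{"linear":[0,0,0],"twist":[12,0,0],"fingers":-1},{"linear":[0,0,0],"twist":[18,0,0],"fingers":-1},{"linear":[0,0,0],"twist":[24,0,0],"fingers":-1},{"linear":[0,0,0],"twist":[30,0,0],"fingers":-1},{"linear":[0,0,0],"twist":[36,0,0],"fingers":-1},{"linear":[0,0,0],"twist":[42,0,0],"fingers":-1},{"linear":[0,0,0],"twist":[48,0,0],"fingers":-1}]'
python3 -c "
from h import *
s=readout.get_state();print(s['joint_positions'],s['ft_force'],az(R.from_rotvec(s['tool_rot']).as_matrix()[:,2]))"
```

```text
time: 5.78
position: [0.5868, 0.0764, 0.1504]
tool_rot: [0.793, 1.421, -0.797]
ft_force: [-1.5, -3.0, -0.2]
grip_width: 0.998
[ 0.22096849  0.28811237 -0.46714637  1.69178232  0.13974488  1.19634828
 -1.30116534] [-1.53537539 -2.99875998 -0.19029717] -58.44480127834696
```

```bash
python3 -m creep '[{"linear":[0,0,0],"twist":[6,0,0],"fingers":-1},{"linear":[0,0,0],"twist":[12,0,0],"fingers":-1},{"linear":[0,0,0],"twist":[18,0,0],"fingers":-1},{"linear":[0,0,0],"twist":[24,0,0],"fingers":-1},{"linear":[0,0,0],"twist":[30,0,0],"fingers":-1},{"linear":[0,0,0],"twist":[35,0,0],"fingers":-1},{"linear":[0,0,0],"twist":[38,0,0],"fingers":-1},{"linear":[0,0,0],"twist":[38,0,0],"fingers":-1}]'
python3 -c "
from h import *
s=readout.get_state();print(s['position'],s['joint_positions'],s['ft_force'],az(R.from_rotvec(s['tool_rot']).as_matrix()[:,2]))
snap('wrist','w5.png')"
```

```text
time: 6.45
position: [0.5869, 0.0776, 0.1504]
tool_rot: [1.288, 1.156, -1.29]
ft_force: [-0.6, -0.2, -0.1]
grip_width: 1.001
[0.58692059 0.07763251 0.15038182] [ 0.14862885  0.27744759 -0.38157997  1.69436448  0.1101818   1.19180287
 -1.94017014] [-0.60799345 -0.20874219 -0.08370751] -96.22865097791967
```

View pics/w5.png

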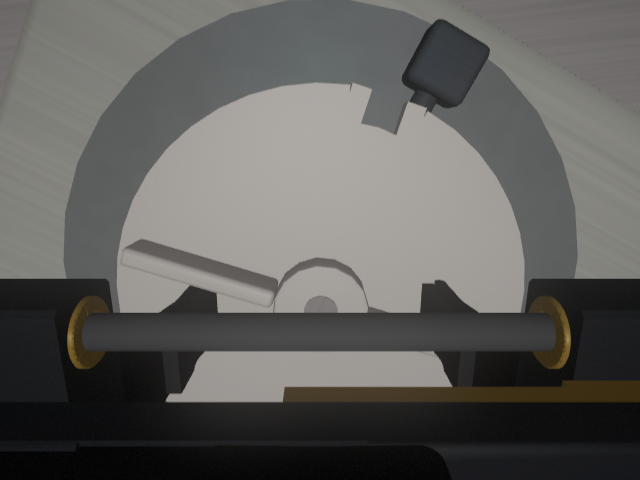

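```bash
python3 - <<'E'
from h import *
p=viewer.camera_params('wrist');s=readout.get_state();A=np.array([.586,.077,0])
for n,uv,z in [('ni',(380,128),.132),('no',(389,97),.132),('pin',(424,101),.121),('hold',(449,60),.127)]:
    q=ray(p,uv,z)-A;print(n,az(q),np.hypot(*q[:2]))
print([(nets.place_of('wrist',l)[:1]) for l in('notch','pin','hub_top')])
im=cv2.imread('pics/w5.png')[0:150,320:520]
cv2.imwrite('pics/w5c.png',cv2.resize(im,None,fx=4,fy=4,interpolation=cv2.INTER_CUBIC))
E
```

```text
ni -23.615812838880725 0.07709932094788913
no -23.246165352663613 0.08926984345160102
pin -32.96585665744982 0.09503849292805087
hold -32.932078855331675 0.1117332169570041
[[], [], [{'centre': [0.5875, 0.0819, 0.1433], 'conf': 0.66}]]
```

View pics/w5c.png

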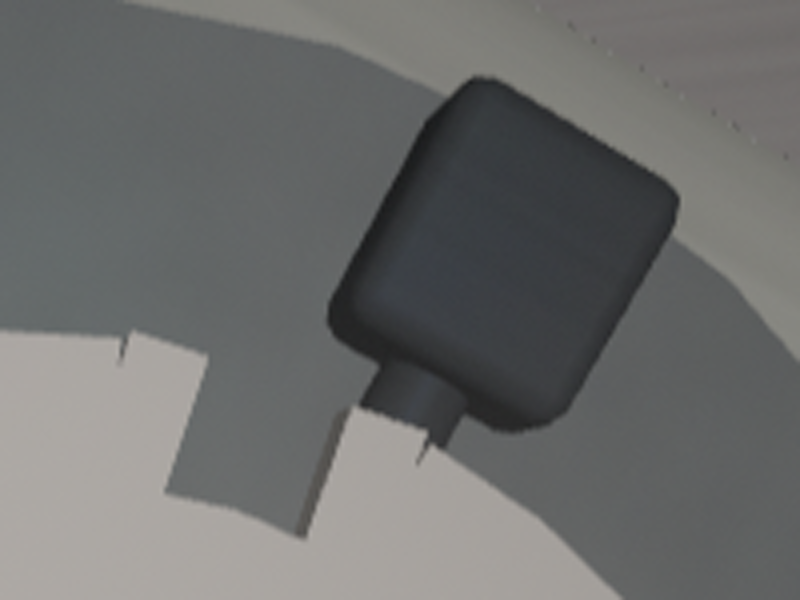

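```bash
python3 -m creep '[{"linear":[0,0,0],"twist":[3,0,0],"fingers":-1},{"linear":[0,0,0],"twist":[6,0,0],"fingers":-1},{"linear":[0,0,0],"twist":[8,0,0],"fingers":-1},{"linear":[0,0,0],"twist":[9,0,0],"fingers":-1},{"linear":[0,0,0],"twist":[9,0,0],"fingers":-1}]'
python3 - <<'E'
from h import *
s=readout.get_state();print(az(R.from_rotvec(s['tool_rot']).as_matrix()[:,2]))
snap('wrist','w6.png')
im=cv2.imread('pics/w6.png')[0:150,320:520]
cv2.imwrite('pics/w6c.png',cv2.resize(im,None,fx=4,fy=4,interpolation=cv2.INTER_CUBIC))
E
```

```text
time: 7.07
position: [0.5874, 0.0783, 0.1507]
tool_rot: [1.402, 1.072, -1.401]
ft_force: [-0.1, 1.0, -0.2]
grip_width: 1.002
-105.18619809746262
```

View pics/w6c.png

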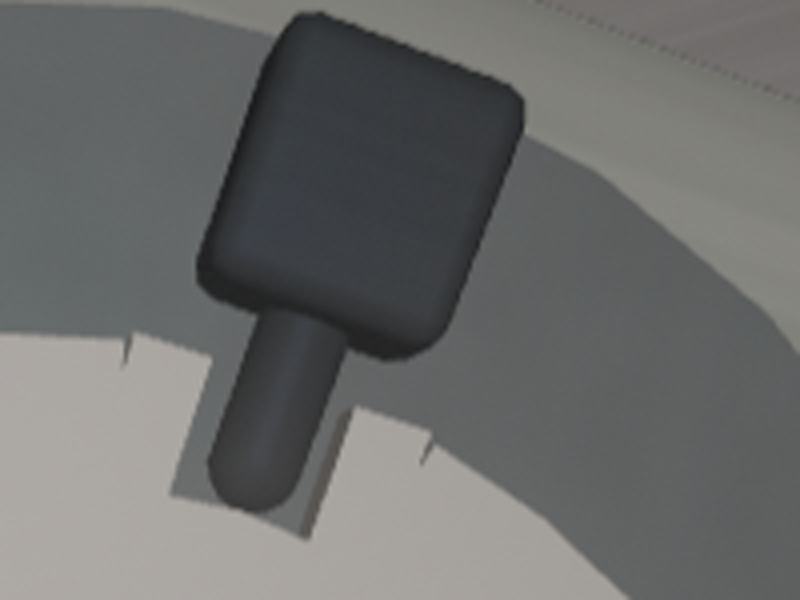

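```bash
python3 - <<'E'
from h import *
p=viewer.camera_params('wrist')
c=lambda x,y:(320+(x-1.5)/4,(y-1.5)/4)
for A in ([.586,.077,0],[.587,.075,0],[.586,.079,0]):
  A=np.array(A)
  for n,uv,z in [('ni',c(243,517),.132),('no',c(284,381),.132),('pin',c(300,335),.117),('pin2',c(262,450),.117)]:
    q=ray(p,uv,z)-A;print(n,az(q).round(2),np.hypot(*q[:2]).round(4),end=' ')
  print()
for l,r,z in [((210,355),(357,408),.132),((172,493),(314,541),.132),((254,335),(346,350),.117),((215,440),(312,440),.117)]:
  a,b=ray(p,c(*l),z)-A,ray(p,c(*r),z)-A;print(az(a),az(b),np.linalg.norm(a-b))
E
```

```text
ni -32.68 0.0766 no -32.36 0.09 pin -33.55 0.0971 pin2 -33.75 0.0849 
ni -31.8 0.0747 no -31.61 0.0881 pin -32.88 0.0952 pin2 -32.98 0.0829 
ni -33.92 0.0777 no -33.43 0.0911 pin -34.52 0.0982 pin2 -34.85 0.086 
-28.549717342042058 -38.30730284136704 0.015540342743994637
-28.342753000476772 -39.518802311882666 0.015208196484973789
-31.775367764364518 -37.54793789445292 0.010013520786332693
-31.374215358854716 -37.89238324766082 0.010511272928798727
```

Both edges agree: about 1.2° to go.

```bash
python3 -m creep '[{"linear":[0,0,0],"twist":[0.6,0,0],"fingers":-1},{"linear":[0,0,0],"twist":[1.2,0,0],"fingers":-1},{"linear":[0,0,0],"twist":[1.2,0,0],"fingers":-1},{"linear":[0,0,0],"twist":[1.2,0,0],"fingers":-1}]'
python3 - <<'E'
from h import *
s=readout.get_state();print(az(R.from_rotvec(s['tool_rot']).as_matrix()[:,2]))
snap('wrist','w7.png')
im=cv2.imread('pics/w7.png')[0:150,320:520]
cv2.imwrite('pics/w7c.png',cv2.resize(im,None,fx=4,fy=4,interpolation=cv2.INTER_CUBIC))
E
```

```text
time: 7.45
position: [0.5874, 0.0782, 0.1506]
tool_rot: [1.418, 1.06, -1.417]
ft_force: [0.6, 1.1, -0.5]
grip_width: 1.002
-106.42878492541202
```

View pics/w7c.png

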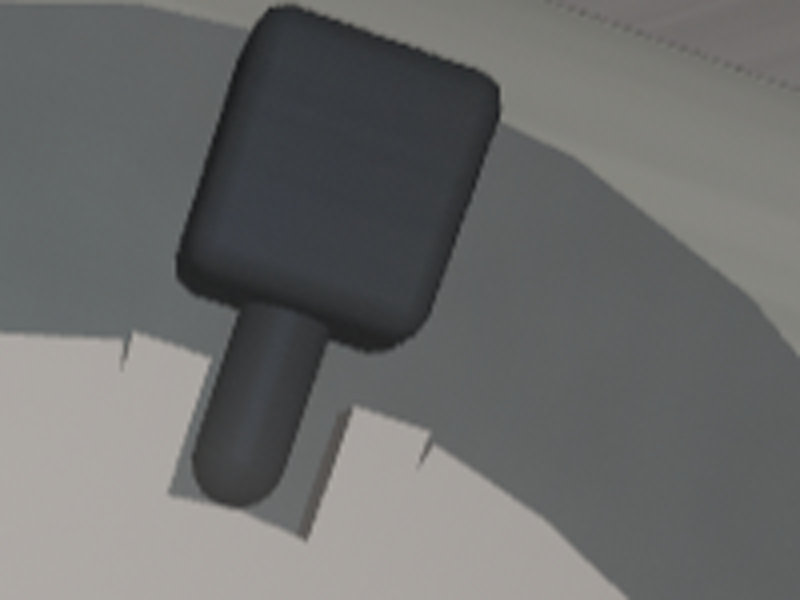

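Allowing for perspective, the pin now looks centred in the notch. I'll back off the vane, rise and check.

```bash
python3 -m creep '[{"linear":[0,0,0],"twist":[-3,0,0],"fingers":-1},{"linear":[0,0,0],"twist":[-6,0,0],"fingers":-1},{"linear":[-0.015,0,0],"twist":[-6,0,0],"fingers":-1},{"linear":[-0.04,0,0],"twist":[-6,0,0],"fingers":-1},{"linear":[-0.07,0,0],"twist":[-6,0,0],"fingers":-1},{"linear":[-0.1,0,0],"twist":[-6,0,0],"fingers":-1},{"linear":[-0.12,0,0],"twist":[-6,0,0],"fingers":-1},{"linear":[-0.12,0,0],"twist":[-6,0,0],"fingers":-1}]'
python3 - <<'E'
from h import *
s=readout.get_state();print(s['position'],s['ft_force'])
im,d,p=snap('wrist','w8.png')
for l in ['pin','notch','hub_top','vane_left','vane_right']:
    print(l,[(np.round(r['centre'],4).tolist(),round(r['conf'],2)) for r in nets.place_of('wrist',l)[:2]])
E
```

```text
time: 8.17
position: [0.5895, 0.0779, 0.276]
tool_rot: [1.347, 1.112, -1.336]
ft_force: [0.8, -0.5, -0.5]
grip_width: 1.0
[0.58946005 0.07792173 0.27601897] [ 0.84071866 -0.52271176 -0.47798081]
pin [([0.6584, 0.0285, 0.1217], 0.61)]
notch [([0.6555, 0.0305, 0.1296], 0.7)]
hub_top [([0.5856, 0.0824, 0.1454], 0.82)]
vane_left [([0.6149, 0.121, 0.1491], 0.84)]
vane_right [([0.555, 0.0313, 0.1515], 0.69)]
```

View pics/w8.png

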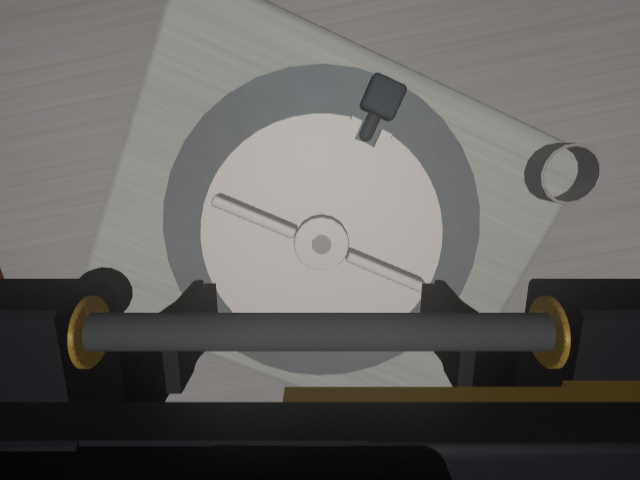

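```bash
python3 - <<'E'
from h import *
im=cv2.imread('pics/w8.png')[60:160,330:430]
cv2.imwrite('pics/w8c.png',cv2.resize(im,None,fx=6,fy=6,interpolation=cv2.INTER_CUBIC))
p=viewer.camera_params('wrist');print(ray(p,(321,241),.146))
E
```

```text
[0.58562016 0.0759844  0.146     ]
```

View pics/w8c.png

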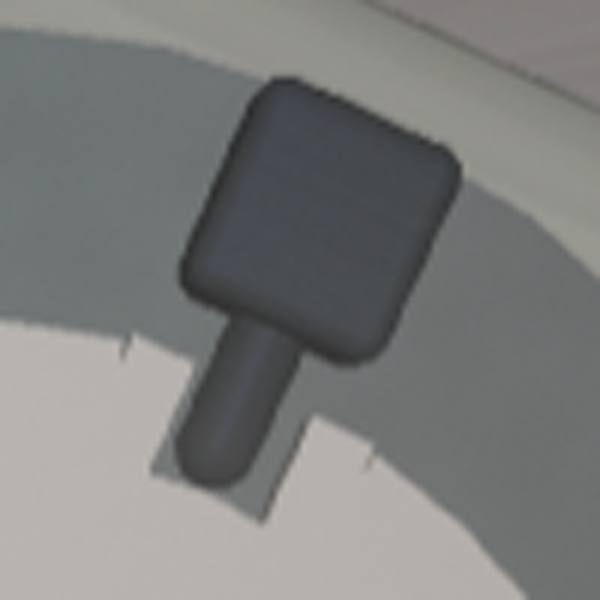

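```bash
python3 - <<'E'
from h import *
p=viewer.camera_params('wrist')
c=lambda x,y:(330+(x-2.5)/6,60+(y-2.5)/6)
for A in ([.586,.077,0],[.587,.079,0]):
  A=np.array(A)
  for n,uv,z in [('ni',c(207,497),.132),('no',c(254.5,386.5),.132),('pin',c(268,336),.117),('pin2',c(213,455),.117)]:
    q=ray(p,uv,z)-A;print(n,az(q).round(2),np.hypot(*q[:2]).round(4),end=' ')
  print()
E
```

```text
ni -35.35 0.0729 no -34.99 0.086 pin -35.26 0.0931 pin2 -35.37 0.0782 
ni -37.08 0.0733 no -36.46 0.0864 pin -36.61 0.0935 pin2 -36.98 0.0785
```

Pin and notch agree to within 0.4°. Next I'll shut the gripper, square it to the hub and hover.

```bash
python3 -m creep '[{"linear":[0,0,0],"twist":[-6,0,0],"fingers":1},{"linear":[0,0,0],"twist":[-12,0,0],"fingers":1},{"linear":[0,0,0],"twist":[-18,0,0],"fingers":1},{"linear":[0,0,0],"twist":[-24,0,0],"fingers":1},{"linear":[0,0,0],"twist":[-30,0,0],"fingers":1},{"linear":[0,0,0],"twist":[-36,0,0],"fingers":1},{"linear":[0,0,0],"twist":[-42,0,0],"fingers":1},{"linear":[0,0,0],"twist":[-48,0,0],"fingers":1}]' 20
```

```text
time: 9.13
position: [0.5867, 0.0777, 0.2692]
tool_rot: [0.709, 1.453, -0.712]
ft_force: [0.3, -0.1, 0.0]
grip_width: 0.48
```

```bash
python3 -m creep '[{"linear":[0.02,0,0],"twist":[-6,0,0],"fingers":1},{"linear":[0.04,0,0],"twist":[-12,0,0],"fingers":1},{"linear":[0.06,0,0],"twist":[-18,0,0],"fingers":1},{"linear":[0.075,0,0],"twist":[-18,0,0],"fingers":1},{"linear":[0.08,0,0],"twist":[-18,0,0],"fingers":1},{"linear":[0.08,0,0],"twist":[-18,0,0],"fingers":1},{"linear":[0.08,0,0],"twist":[-18,0,0],"fingers":1},{"linear":[0.08,0,0],"twist":[-18,0,0],"fingers":1}]'
python3 - <<'E'
from h import *
ps=[]
for i in range(4):
    im,d,p=viewer.get_image('wrist')+(viewer.camera_params('wrist'),)
    s=readout.get_state();ps.append(s['position'])
cv2.imwrite('pics/w9.png',im[:,:,::-1])
M=R.from_rotvec(s['tool_rot']).as_matrix();print(np.array(ps).round(4),az(M[:,2]),s['grip_width'],s['ft_force'],M.round(3))
print(M.T@(np.array([.586,.077,.157])-np.mean(ps,0)))
print(proj(p,np.append(np.mean(ps,0)[:2],.146)),nets.place_of('wrist','hub_top')[:1])
E
```

```text
time: 9.8
position: [0.5879, 0.078, 0.1916]
tool_rot: [0.472, 1.517, -0.471]
ft_force: [0.1, 0.6, 0.1]
grip_width: 0.01
[[0.588  0.0781 0.1918]
 [0.5879 0.078  0.1917]
 [0.5878 0.078  0.1916]
 [0.5877 0.078  0.1915]] -34.45644953810634 0.0008092298222703933 [ 0.26453219  0.32309123 -0.1299624 ] [[ 0.002  0.566  0.825]
 [-0.     0.825 -0.566]
 [-1.     0.001  0.001]]
[ 0.03466368 -0.00193899 -0.00099173]
[319.3067854 277.5249381] [{'centre': [0.5872, 0.0801, 0.149], 'conf': 0.85}]
```

View pics/w9.png

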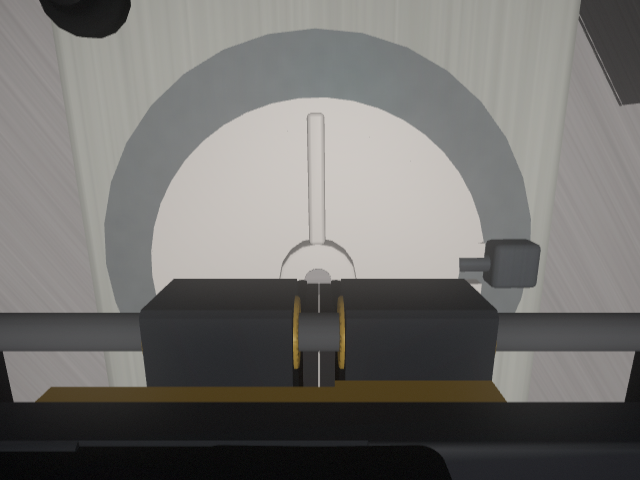

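The hub at (318,277) is centred under the tool axis, which projects to (319,277). Descending.

```bash
python3 -m creep '[{"linear":[0.015,0,0],"twist":[0,0,0],"fingers":1},{"linear":[0.027,0,0],"twist":[0,0,0],"fingers":1},{"linear":[0.031,0,0],"twist":[0,0,0],"fingers":1},{"linear":[0.034,0,0],"twist":[0,0,0],"fingers":1},{"linear":[0.036,0,0],"twist":[0,0,0],"fingers":1},{"linear":[0.038,0,0],"twist":[0,0,0],"fingers":1},{"linear":[0.04,0,0],"twist":[0,0,0],"fingers":1},{"linear":[0.04,0,0],"twist":[0,0,0],"fingers":1}]'
```

```text
time: 10.72
position: [0.587, 0.0778, 0.151]
tool_rot: [0.47, 1.519, -0.471]
ft_force: [-1.4, -0.6, 2.0]
grip_width: 0.004
```

```bash
python3 -m creep '[{"linear":[0.001,0,0],"twist":[0,0,0],"fingers":1},{"linear":[0.002,0,0],"twist":[0,0,0],"fingers":1},{"linear":[0.003,0,0],"twist":[0,0,0],"fingers":1},{"linear":[0.004,0,0],"twist":[0,0,0],"fingers":1},{"linear":[0.004,0,0],"twist":[0,0,0],"fingers":1}]'
```

```text
time: 11.13
position: [0.5873, 0.0779, 0.1474]
tool_rot: [0.471, 1.519, -0.471]
ft_force: [-2.6, -0.6, 6.0]
grip_width: 0.006
```

```bash
python3 -m creep '[{"linear":[0.0005,0,0],"twist":[0,0,0],"fingers":1},{"linear":[0.001,0,0],"twist":[0,0,0],"fingers":1},{"linear":[0.0015,0,0],"twist":[0,0,0],"fingers":1},{"linear":[0.0015,0,0],"twist":[0,0,0],"fingers":1}]'
```

```text
time: 11.47
position: [0.5874, 0.0779, 0.1473]
tool_rot: [0.471, 1.518, -0.471]
ft_force: [-6.1, -0.8, 12.7]
grip_width: 0.006
```

```bash
python3 -m creep '[{"linear":[0.0007,0,0],"twist":[0,0,0],"fingers":1},{"linear":[0.0015,0,0],"twist":[0,0,0],"fingers":1},{"linear":[0.0015,0,0],"twist":[0,0,0],"fingers":1}]'
```

```text
time: 11.72
position: [0.5875, 0.0779, 0.1472]
tool_rot: [0.47, 1.517, -0.472]
ft_force: [-9.3, -2.0, 19.3]
grip_width: 0.009
```

```bash
python3 -m creep '[{"linear":[-0.005,0,0],"twist":[0,0,0],"fingers":1},{"linear":[-0.015,0,0],"twist":[0,0,0],"fingers":1},{"linear":[-0.03,0,0],"twist":[0,0,0],"fingers":1},{"linear":[-0.055,0,0],"twist":[0,0,0],"fingers":1},{"linear":[-0.08,0,0],"twist":[0,0,0],"fingers":1},{"linear":[-0.11,0,0],"twist":[0,0,0],"fingers":1},{"linear":[-0.13,0,0],"twist":[0,0,0],"fingers":1},{"linear":[-0.13,0,0],"twist":[0,0,0],"fingers":1}]'
python3 - <<'E'
from h import *
im,d,p=snap('wrist','w10.png')
T=np.array(p['cam_to_world'])
for l in ['pin','notch','hub_top','vane_left','vane_right']:
    print(l,[(np.round(r['centre'],4).tolist(),round(r['conf'],2)) for r in nets.place_of('wrist',l)[:1]])
def zmap():
    K=np.array(p['K']);v,u=np.mgrid[:480,:640];X=np.stack([(u-K[0,2])/K[0,0]*d,(v-K[1,2])/K[1,1]*d,d,np.ones_like(d)],-1)@T.T
    return X[...,:3]
X=zmap()[:270].reshape(-1,3);r=np.hypot(X[:,0]-.586,X[:,1]-.077)
for a,b in [(30,75),(95,105),(5,17)]:
    m=(r>a/1e3)&(r<b/1e3)&(X[:,2]>.1);print(a,b,np.percentile(X[m,2],[10,50,90]),m.sum())
s=readout.get_state();print(s['position'],s['ft_force'])
E
```

```text
time: 12.38
position: [0.59, 0.0787, 0.2792]
tool_rot: [0.474, 1.51, -0.467]
ft_force: [0.7, -0.5, 0.3]
grip_width: 0.001
pin [([0.6594, 0.0305, 0.121], 0.73)]
notch [([0.6554, 0.0295, 0.1201], 0.62)]
hub_top []
vane_left [([0.6174, 0.1194, 0.1383], 0.84)]
vane_right [([0.5561, 0.0326, 0.1403], 0.58)]
30 75 [0.12181296 0.12277752 0.12415277] 17712
95 105 [0.11082944 0.11182012 0.11310121] 6565
5 17 [0.135821   0.13674608 0.1376519 ] 1454
[0.58658876 0.07768484 0.27187962] [-0.09203526 -0.73496121  0.20589513]
```

View pics/w10.png

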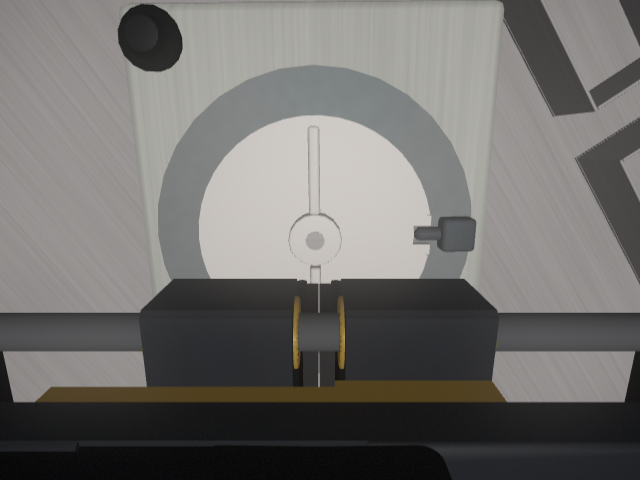

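The disc face measures 0.1228 m and the hub 0.1367 m. The press met a hard stop at 19 N, with the fingertips at 0.136 m. In the picture the pin fills the notch at (428,233), and the nut at (150,38) is undisturbed. The robot is clear, so I'm handing in.

```bash
python3 -c "
from h import *
print(job.close_job())"
```

```text
the job is handed in; nothing more can be done
None
```

The white ejector disc is fully home on the locating pin, and the job is handed in at about 12.5 s of the 51 s allowed. The gripper is clear of everything.

- **Turning:** I pushed the vanes round about 122° clockwise with the open fingertips. The pin and notch then agreed to within 0.4° in the wrist picture.
- **Pressing:** I pressed the hub down with the closed fingertips. It met a firm stop at 19 N, with the fingertips at about 0.136 m, which is the fully-home hub height.
- **Last check:** With the arm raised, depth gave the disc face at 0.1228 m (0.122 m when home) and the hub at 0.1367 m (0.136 m when home). The pin is seated in the notch.
- **What disagreed or was not checked:**
  - The depth readings sit 1–2 mm high, since the deck ring also reads 0.112 m against 0.110 m.
  - The network did not find `hub_top` in the last picture, so I relied on depth and the stop.
  - I did not re-measure the other objects after the press. The hub nut looked undisturbed in the last picture, the cutter ring was out of its view, and I saw no sign of contact with anything but the disc.

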